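# Seal the leak tester and hold its pump drawn to the mark

## Robot

A 6-joint arm with a two-finger parallel gripper is mounted at the origin on the work surface. World frame = base frame: x ahead of the robot, y to its left, z up, the work surface at z = 0. Lengths are in m, angles in rad, forces in N, time in s.
With the tool pointing down it reaches from about 0.275 to 0.775 m from the base axis. Payload 14.6 kg.
Tool frame: the origin (TCP) lies on the centre line of the jaws, within the pads' length; the fingertips stand 25 mm ahead of it and the grasp point (between the pads) lies 6 mm ahead of it; z points along the fingers, y is the line along which they close (so a half turn about z gives the same grasp; the last joint's range is limited). The gripper opens to 85 mm and grips with 20 to 120 N. Pads are 22 mm wide; open, the fingers measure 114 mm over their backs; the gripper's body (76 mm by 85 mm) begins 54 mm behind the grasp point. The pads swing forward as they close: fully open they stand 13 mm farther back than shut.
Start: joints at [1.068, 0.263, -0.048, 1.259, 0, 1.415], TCP at [0.179, 0.494, 0.256] pointing down, gripper open.
Joint ranges: [-2.65, 2.65], [-0.89, 1.7], [-1.18, 1.37], [-2.13, 2.11], [-1.35, 1.29], [-3.14, 3.14]. Speed limits (rad/s): [1.89, 1.89, 2.57, 2.79, 3.14, 3.14].

## Interface

Orientations are given as [roll, pitch, yaw] about the fixed x, y, z axes, in that order (R = Rz(yaw) Ry(pitch) Rx(roll)).
In Python, from station import manip gives the robot as it stands.
- The arm moves only by the tool send_rows, never from a script. Its argument "rows" is one flat list of numbers, 4 for each row, row after row: the shift along the tool's x, y, z each as a share of 0.15 m, from -1 to 1, then the turn about the tool's z as a share of 180 degrees, from -1 to 1. A call has 1 to 12 rows; each row is the pose to reach, as a shift and turn from the pose commanded when the call began, along the tool's axes at that moment, turning the shorter way round; what a row does not reach only later rows make up. A row lasts 1/10 s, in which the tool goes at most 50 mm and 8.59 degrees, less where a joint would pass 70% of its speed; a pose out of reach is approached as far as the arm can. A call with a number of a shift or a turn outside -1 to 1 is refused whole. A call with a gripper value outside its range is refused whole. "jaw" is the opening, from 0 (shut) to 1 (fully open), set as the call begins (left out, the last holds). The fingers move at their own pace and stop on an object; the grip force is fixed at half the most. Time passes only in rows, so rows that repeat a pose let the fingers close. It gives the time, the measured TCP pose, the force, the opening and the grip force at its end, in the units of the state.
- manip.observe(): the state, without advancing time (a new reading comes with each control period).
- manip.grab_frame(name): name is "side" or "top" or "wrist"; returns (picture, depth): 384x512x3 uint8, red, green, blue; 384x512 float32, m along the optical axis (not along the pixel's ray), 0 where there is no reading.
- manip.calibration(name): a dict with "mtx" (3x3 intrinsics, pixels), "dist" ([k1, k2, p1, p2, k3] as OpenCV has them; the pictures are not rectified), "xyz" and "orientation" of the camera in the world. Camera axes: x right, y down, z forward; pixel columns grow to the right and rows downward; lengths in m; the calibration is good to about 2 mm. A picture is of the moment at which its call begins: read the wrist's pose just before it. calibration takes no time and is no camera call; for the wrist camera it gives the pose at the moment of the call.
- manip.job_done(): hands the job in; it is judged then, once.
The state is a dict: "time": time; "q": joint angles; "qvel": joint speeds; "effort": joint torques, N m; "ee_pos": TCP position; "ee_rot": TCP orientation; "wrist_force": force on the tool from outside, world axes, zero at the start; "moment": the same for the moment, N m; "finger_gap": finger opening in m; "grip_force": force on a finger pad.
Only numpy, scipy, OpenCV 4.12 (cv2) and the standard library are available. Lean on these libraries where they do the work, as an engineer would, in place of code of your own. Each camera call takes 0.05 s, during which the arm holds its last target. There are 200 camera calls.

## Task

Get the leak tester ready on the phone repair bench: first seal its open neck by setting the rubber stopper that fits (the smaller of the two) upright into it until its shoulder sits fully home on the rim, and let go of it. Then, never drawing the pump while the neck is open, take the upright grip of the spring-return plunger, pull it out until its pointer is level with the marker clip, and keep it there: finish while still gripping and holding it at the mark. Leave the other things on the bench where they are.

Things in the scene. Friction and masses are not known exactly. Their poses are not given: they have to be found in the camera images.
- tester: Leak tester fixed to the bench: steel base plate 12 mm thick, x -125 to 150 and y -110 to 125 mm about the origin (on the bench surface). On its +y side a low aluminium chamber with a dark window, x -40 to 130, y 22 to 118, top at 54 mm; on its -y side a suction pump, lying barrel x 25 to 140, 54 mm thick, top at 72 mm. The plunger pulls out along tester -x, roughly towards the robot.
- neck (a point): Centre of the rim of the open round steel neck that stands upright on the chamber, 82 mm above the bench; hole 34 mm across and 25 mm deep, neck 42 mm across outside. At (-15, 70, 82) mm in the tester's frame; axes as the tester's.
- stopper: The stopper that fits: dark rubber, loose, standing upright on its small end. Taper 24 mm across at the foot, 30 mm at the shoulder, 22 mm high; above it a flange 44 mm across, 6 mm thick; above that a round grip knob 22 to 24 mm across, 26 mm high. 54 mm high in all, 25 to 49 g. Origin at the centre of its foot, z up its axis.
- stopper_shoulder (a point): Point on the stopper's axis at the underside of its flange, 22 mm above its foot; it lies at the neck's rim centre when the stopper is home.
- big_stopper: Bystander: a larger stopper of the same rubber, shape and height, taper 40 to 48 mm across, flange 62 mm, the same grip knob; too large for the neck. It and the right stopper may be found in either place, to the robot's left. Origin at the centre of its foot.
- plunger (a joint): Travel of the pump's plunger in m along the tester's -x axis: 0 at rest (pushed in), stop at 0.070. A spring pulls it back in with about 4 N at rest plus 150 N per m of travel (8 to 12 N at the mark).
- grip_foot (a point): The plunger's handle, sliding with it: upright black plastic grip bar, 18 mm (tester x) by 24 mm (tester y), top 110 mm above the bench, on a dark foot block 24 x 26 mm (below 50 mm). A thin steel pointer reaches 32 mm to its -y side, at its middle in x. This point: on the rod axis 45 mm above the bench, at rest at (-35, -50, 45) mm in the tester's frame; axes as the tester's.
- grip_mid (a point): Middle of the grip bar at a height good for gripping, 93 mm above the bench, straight above grip_foot. The same tester x as the pointer.
- marker: Marker clip, fixed: thin upright black plate, 6 mm in tester x, 14 mm wide, 40 mm high, foot 12 x 18 x 8 mm, on the white scale strip 42 mm to the -y side of the grip. Origin at its middle under its foot, on the base plate; axes as the tester's. The pointer is at the mark when grip and marker have the same x in the tester's frame (28 to 52 mm of travel, different every time).
- phone: Bystander: phone lying flat, 146 x 71 x 8 mm.
- screwdriver: Bystander: screwdriver, 160 mm long, lying to the right of the tester.
- spray_can: Bystander: upright spray can, 54 mm across, 170 mm high, to the right.
- bottle: Bystander: upright amber bottle, 54 mm across, 110 mm high, to the left.
- tray: Bystander: low black parts tray with dividers, 120 x 90 x 22 mm, left of the tester.
Not all that is in view belongs to the job. Leave any green or turquoise look-alike of the stopper alone.

How it is judged:
By the outcome, as a careful person would: the job done as asked, in the order asked, and still so for the second after the job is handed in, while the arm keeps its last pose, push and grip.
It also fails if it takes over 43 s, if anything falls off the work surface, if the arm or the gripper's body presses on something with over 40 N, if the wrist force passes 120 N, or if a joint passes its speed limit or range.

## Working session

There is one attempt and no reset: what is moved stays moved. The work goes in short steps, Python scripts to look and compute and a tool call to move; the robot and the scene stay as the last step left them, time stands still between calls to the robot, and variables do not carry over. Pictures are saved under pics/ and viewed, at most 10 in all, crops included, and the job is handed in when it is done.

Besides the shell and the picture viewer there is one more tool, called after ">>>" in YAML: its name, and indented under it one key for each argument. send_rows: Moves the arm, as the interface text tells. Shift numbers are shares of 0.15 m and turn numbers shares of 180 degrees, none past 1 either way. Its arguments: {"type":"object","properties":{"rows":{"type":"array","items":{"type":"number","minimum":-1,"maximum":1}},"jaw":{"type":"number"}},"required":["rows"]}

```bash
mkdir -p pics; ls; cat > h.py <<'E'
import numpy as np, cv2
from scipy.spatial.transform import Rotation as Rn
from station import manip
def grab(n):
    c=manip.calibration(n); p,d=manip.grab_frame(n)
    np.savez(f'{n}.npz',p=p,d=d,K=c['mtx'],D=c['dist'],t=c['xyz'],o=np.array(c['orientation']))
    return p,d
def world(n,uv,depth=None,z=None):
    f=np.load(f'{n}.npz'); uv=np.atleast_2d(np.array(uv,float))
    r=cv2.undistortPoints(uv[:,None],f['K'],f['D'])[:,0]; r=np.c_[r,np.ones(len(r))]
    o=f['o']; R=o if o.shape==(3,3) else Rn.from_euler('xyz',o).as_matrix()
    if z is not None:
        w=r@R.T; return f['t']+w*((z-f['t'][2])/w[:,2])[:,None]
    if depth is None: depth=np.array([f['d'][int(round(v)),int(round(u))] for u,v in uv])
    return f['t']+(r*np.array(depth)[:,None])@R.T
E
python3 - <<'E'
from h import *
s=manip.observe(); print({k:np.round(v,3) for k,v in s.items()})
for n in('top','side'):
    p,d=grab(n); cv2.imwrite(f'pics/{n}1.png',cv2.resize(p[:,:,::-1],(768,576)))
    c=manip.calibration(n); print(n,c['xyz'],c['orientation'])
E
```

```text
pics
{'time': np.float64(0.0), 'q': array([ 1.068,  0.264, -0.049,  1.259, -0.   ,  1.415]), 'qvel': array([-0.001,  0.001,  0.001,  0.   , -0.001, -0.001]), 'effort': array([-5.0000e-03, -6.3761e+01,  3.8456e+01,  1.4000e-02, -0.0000e+00,
       -0.0000e+00]), 'ee_pos': array([0.179, 0.493, 0.256]), 'ee_rot': array([-3.141, -0.   ,  2.794]), 'wrist_force': array([ 0.186, -1.094,  0.551]), 'moment': array([ 0.   , -0.017,  0.078]), 'grip_force': np.float64(0.0), 'finger_gap': np.float64(0.085)}
top [4.12711789e-01 7.50927585e-05 1.69249958e+00] [-3.08523609 -0.01028639 -1.55387331]
side [0.47832921 0.66079474 0.80978932] [-2.40097259  0.01290724 -3.13059767]
```

View pics/top1.png

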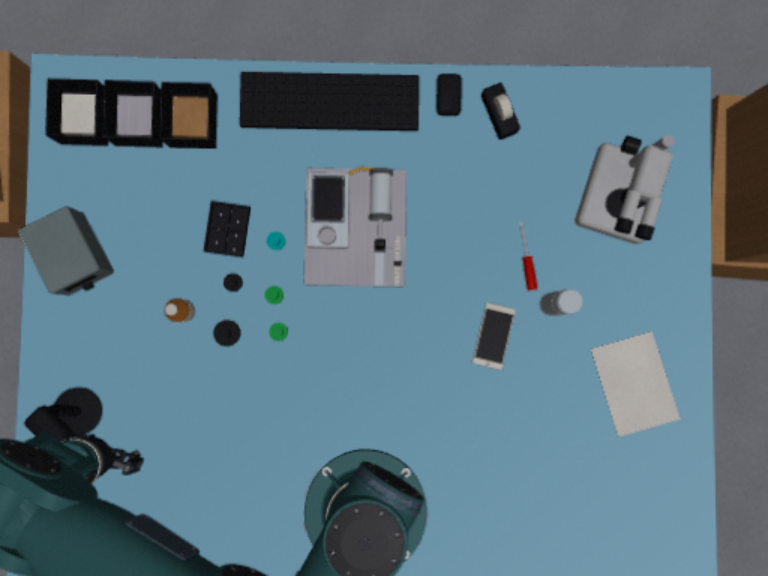

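View pics/side1.png

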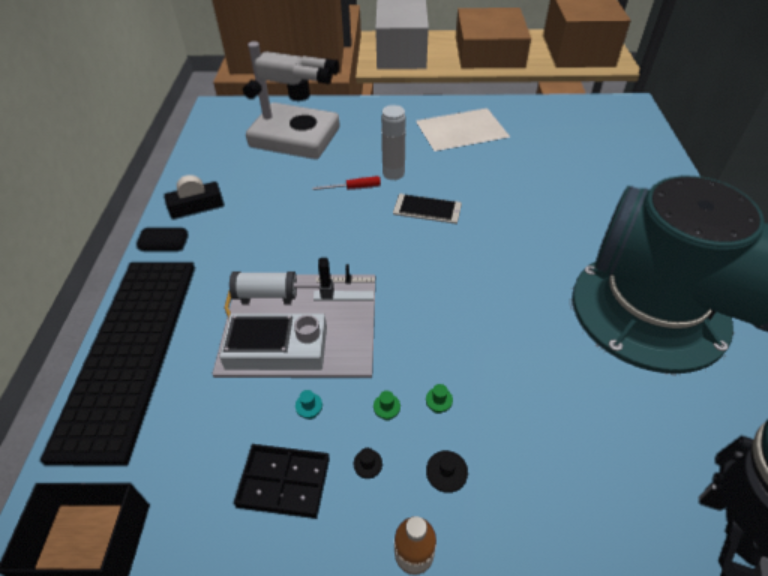

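Both pictures show the whole scene. Candidates in the top view: black small (233,282), black big (227,333), green (274,295) and (278,332), turquoise (276,240). The task wants dark rubber and the smaller one, so I choose (233,282). The tester spans about (303,167) to (408,287), with the neck at (327,236), the grip at (380,243) and the marker at (398,263).

```bash
python3 - <<'E'
from h import *
f=np.load('top.npz');g=np.load('side.npz')
cv2.imwrite('pics/tc.png',cv2.resize(f['p'][105:225,135:285,::-1],None,fx=5,fy=5,interpolation=cv2.INTER_CUBIC))
cv2.imwrite('pics/sc.png',cv2.resize(g['p'][165:335,140:312,::-1],None,fx=4.5,fy=3.5,interpolation=cv2.INTER_CUBIC)[:600])
for n,pts in(('top',[(155.3,188),(151.3,222),(218,157),(253.5,162)]),('side',[(245,302),(298,306),(216,172)])):
    print(n,np.round(world(n,pts),4).tolist())
E
```

```text
top [[0.5136, 0.308, 0.0589], [0.3985, 0.3195, 0.0516], [0.6234, 0.0985, 0.0568], [0.6024, -0.0222, 0.1078]]
side [[0.5168, 0.313, 0.0543], [0.4027, 0.3214, 0.0544], [0.6043, -0.0299, 0.1075]]
```

View pics/tc.png

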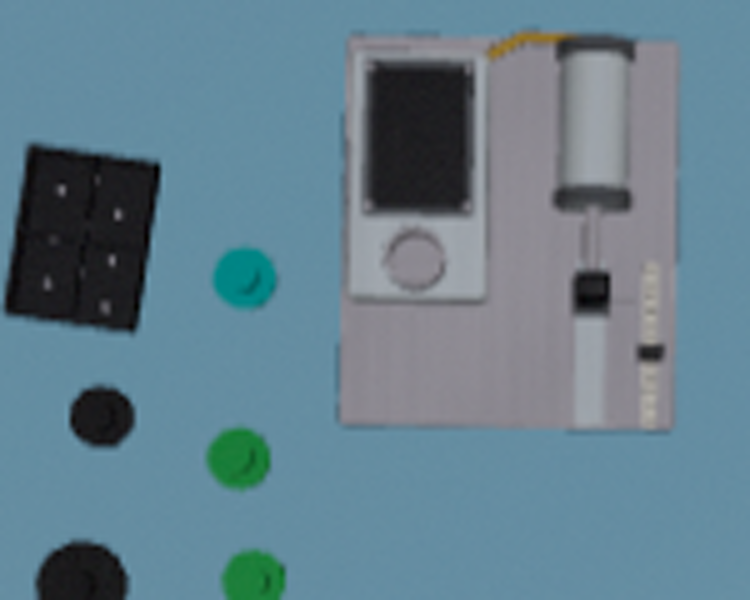

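View pics/sc.png

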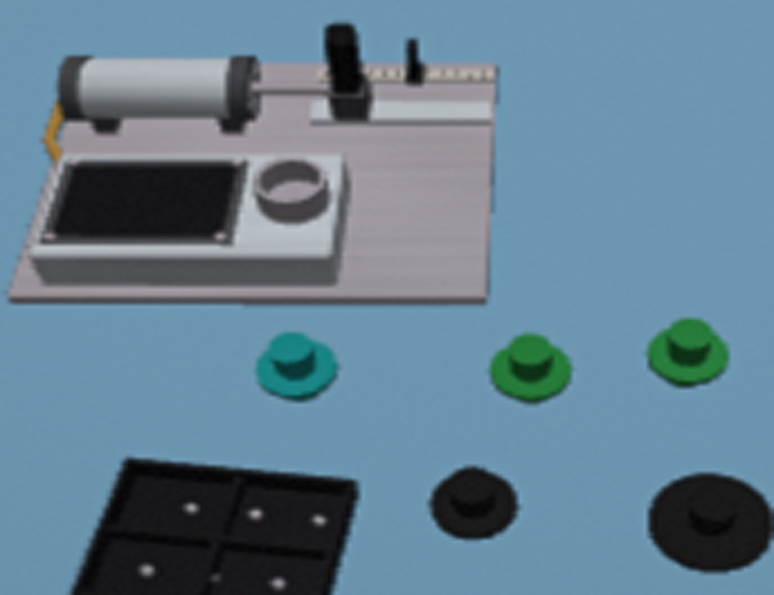

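The top crop shows the tester corners at (347,37), (679,42), (338,424) and (674,430), the neck rim at (415,260), the small black stopper's flange at (102,416), the grip at (592,290) and the marker at (651,352). In the side crop the neck rim is at (291,188), the stopper flange at (474,503), the grip top at (341,32) and the marker top at (412,43). The small stopper's size, colour and place all confirm the choice.

```bash
cat >> h.py <<'E'
def rigid(T,W):
    a=T.mean(0);b=W.mean(0);X=T-a;Y=W-b
    th=np.arctan2((X[:,0]*Y[:,1]-X[:,1]*Y[:,0]).sum(),(X*Y).sum()); c,s=np.cos(th),np.sin(th); R=np.array([[c,-s],[s,c]])
    return th,R,b-R@a
E
python3 - <<'E'
from h import *
tc=lambda u,v:(134.5+(u+.5)/5,104.5+(v+.5)/5); sc=lambda u,v:(139.5+(u+.5)/4.5,164.5+(v+.5)/3.5)
for n,m,cor,neck,st in(('top',tc,[(347,37),(679,42),(338,424),(674,430)],(415,260),(102,416)),('side',sc,[(9,299),(497,66),(486,301)],(291,188),(474,503))):
    W=np.array([world(n,m(*p),z=.012)[0,:2] for p in cor]); T=np.array([(150,125),(150,-110),(-125,125),(-125,-110)])/1e3
    if n=='side':T=T[[0,3,2]]
    th,R,t=rigid(T,W); print(n,'th',np.degrees(th),'t',t,'res',np.round((T@R.T+t-W)*1e3,1).tolist())
    print('neck fit',R@[-.015,.07]+t,'direct',world(n,m(*neck),z=.082))
    print('stopper',world(n,m(*st),z=.026 if n=='top' else .028))
    for p,z,l in [((592,288),.110,'grip'),((651,350),.052,'mark')] if n=='top' else [((341,30),.110,'grip'),((412,43),.052,'mark')]:
        w=world(n,m(*p),z=z)[0,:2]; print(l,w,'tester',R.T@(w-t))
E
```

```text
top th 0.06274438930971148 t [0.63857564 0.02910418] res [[1.2, 0.8], [0.4, -0.6], [-1.0, 0.0], [-0.7, -0.2]]
neck fit [0.62349899 0.09908771] direct [[0.62146429 0.09834215 0.082     ]]
stopper [[0.51625539 0.31526543 0.026     ]]
grip [ 0.60141634 -0.02050721] tester [-0.03721361 -0.04957066]
mark [ 0.56646533 -0.06231642] tester [-0.07221038 -0.09134157]
side th -0.1847812553283552 t [0.63997118 0.03206877] res [[2.6, 1.0], [-1.2, -1.8], [-1.4, 0.7]]
neck fit [0.62519701 0.10211678] direct [[0.62428386 0.10732572 0.082     ]]
stopper [[0.51778375 0.3156087  0.028     ]]
grip [ 0.60512698 -0.0229159 ] tester [-0.03466669 -0.05509676]
mark [ 0.56888276 -0.06459193] tester [-0.07077632 -0.09688946]
```

```bash
cat >> h.py <<'E'
def togo(p,yaw=np.pi):
    s=manip.observe(); R=Rn.from_euler('xyz',s['ee_rot']).as_matrix()
    d=R.T@(np.array(p)-s['ee_pos']); dy=(yaw-s['ee_rot'][2]+np.pi)%(2*np.pi)-np.pi
    print('t',round(float(s['time']),2),'pos',np.round(s['ee_pos'],4),'rot',np.round(s['ee_rot'],3),'shares',np.round(d/.15,3),'turn',round(-dy/np.pi,4),'F',np.round(s['wrist_force'],1),'gap',round(float(s['finger_gap']),4),'grip',round(float(s['grip_force']),1))
E
python3 -c "
from h import *
togo([.517,.3155,.2])"
```

```text
t 0.1 pos [0.1788 0.4933 0.2559] rot [-3.141 -0.     2.794] shares [-2.524 -0.346  0.372] turn -0.1107 F [-0.2  0.4  0.1] gap 0.0854 grip 0.0
```

>>> send_rows:
  rows: [-0.933, -0.35, 0, -0.11, -0.933, -0.35, 0, -0.11, -0.933, -0.35, 0, -0.11, -0.933, -0.35, 0, -0.11]
  jaw: 1

```text
time: 0.5
ee_pos: [0.2952, 0.394, 0.2561]
ee_rot: [-3.141, 0.0, 3.139]
wrist_force: [0.6, 0.8, -0.3]
finger_gap: 0.0854
grip_force: 0.0
```

```bash
python3 -c "
from h import *
togo([.517,.3155,.2])"
```

```text
t 0.5 pos [0.2952 0.394  0.2561] rot [-3.141  0.     3.139] shares [-1.48  -0.52   0.375] turn -0.0007 F [ 0.6  0.8 -0.3] gap 0.0854 grip 0.0
```

>>> send_rows:
  rows: [-0.75, -0.5, 0, 0, -0.75, -0.5, 0, 0, -0.75, -0.5, 0, 0, -0.75, -0.5, 0, 0]

```text
time: 0.9
ee_pos: [0.4077, 0.3194, 0.2557]
ee_rot: [-3.141, -0.0, 3.135]
wrist_force: [-0.4, 0.2, 0.1]
finger_gap: 0.0858
grip_force: 0.0
```

>>> send_rows:
  rows: [-0.74, -0.02, 0.2, 0, -0.74, -0.02, 0.2, 0, -0.74, -0.02, 0.2, 0, -0.74, -0.02, 0.2, 0]

```text
time: 1.3
ee_pos: [0.5167, 0.3182, 0.2246]
ee_rot: [-3.141, -0.002, 3.138]
wrist_force: [-1.0, -0.0, -0.2]
finger_gap: 0.0857
grip_force: 0.0
```

```bash
python3 -c "
from h import *
togo([.517,.3155,.13])
p,d=grab('wrist'); cv2.imwrite('pics/w1.png',p[:,:,::-1]); print(manip.calibration('wrist')['xyz'])"
```

```text
t 1.3 pos [0.5167 0.3182 0.2246] rot [-3.141e+00 -2.000e-03  3.138e+00] shares [-0.004 -0.017  0.631] turn -0.0011 F [-1.  -0.  -0.2] gap 0.0857 grip 0.0
[0.44203934 0.31881146 0.34376439]
```

View pics/w1.png

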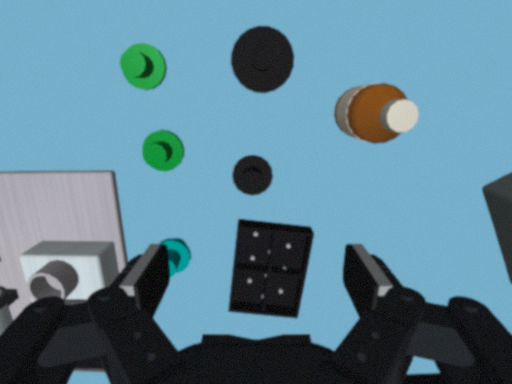

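The wrist view shows the small black stopper's flange at (252.5,175), the big one at (263,59), green ones at (143,66) and (163,150), turquoise at (176,257), and the neck rim near (48,287).

```bash
python3 -c "
from h import *
print(world('wrist',(252.5,175),z=.027),world('wrist',(254,172)))
f=np.load('wrist.npz');m=(f['p'].max(2)<60);m[:150]=0;m[200:]=0;m[:,:220]=0;m[:,290:]=0
v,u=np.nonzero(m);print((u.min()+u.max())/2,(v.min()+v.max())/2,u.max()-u.min())
uv=np.c_[u,v];w=world('wrist',uv);k=w[:,2]>.048;print(k.sum(),w[k].mean(0),w[k].min(0),w[k].max(0))
togo([.517,.3155,.056])"
```

```text
[[0.51877441 0.31457681 0.027     ]] [[0.50929753 0.31643663 0.0539712 ]]
252.0 174.5 36
454 [0.51733848 0.31395275 0.05881469] [0.44330063 0.3024181  0.0482336 ] [0.53079013 0.32535349 0.34290641]
t 1.35 pos [0.5155 0.3183 0.2255] rot [-3.141e+00 -2.000e-03  3.139e+00] shares [-0.012 -0.018  1.13 ] turn -0.0009 F [-1.  -0.   0.6] gap 0.0848 grip 0.0
```

>>> send_rows:
  rows: [-0.015, -0.023, 0.3, 0, -0.015, -0.023, 0.6, 0, -0.015, -0.023, 0.8, 0, -0.015, -0.023, 0.9, 0, -0.015, -0.023, 0.9, 0]

```text
time: 1.85
ee_pos: [0.5157, 0.3148, 0.0902]
ee_rot: [-3.141, -0.003, 3.14]
wrist_force: [-1.3, 0.7, 0.3]
finger_gap: 0.0854
grip_force: 0.0
```

>>> send_rows:
  rows: [0, 0, 0.12, 0, 0, 0, 0.23, 0, 0, 0, 0.23, 0, 0, 0, 0.23, 0]

```text
time: 2.25
ee_pos: [0.5181, 0.3151, 0.0584]
ee_rot: [3.141, 0.001, 3.14]
wrist_force: [-0.1, 0.7, 0.2]
finger_gap: 0.0853
grip_force: 0.0
```

```bash
python3 -c "
from h import *
togo([.518,.3148,.056])"
```

```text
t 2.25 pos [0.5181 0.3151 0.0584] rot [3.141e+00 1.000e-03 3.140e+00] shares [ 0.    -0.002  0.016] turn -0.0005 F [-0.1  0.7  0.2] gap 0.0853 grip 0.0
```

>>> send_rows:
  rows: [0, 0, 0.01, 0, 0, 0, 0.01, 0, 0, 0, 0.01, 0, 0, 0, 0.01, 0, 0, 0, 0.01, 0, 0, 0, 0.01, 0, 0, 0, 0.01, 0, 0, 0, 0.01, 0]
  jaw: 0

```text
time: 3.05
ee_pos: [0.5183, 0.3146, 0.0556]
ee_rot: [3.141, 0.0, 3.139]
wrist_force: [-0.7, -0.2, 5.4]
finger_gap: 0.0211
grip_force: 58.7
```

```bash
python3 -c "
from h import *
togo([.518,.3148,.056])"
```

```text
t 3.05 pos [0.5183 0.3146 0.0556] rot [3.141 0.    3.139] shares [ 0.002  0.001 -0.002] turn -0.0007 F [-0.7 -0.2  5.4] gap 0.0211 grip 58.7
```

>>> send_rows:
  rows: [0, 0, -0.2, 0, 0, 0, -0.5, 0, 0, 0, -0.8, 0, 0, 0, -0.95, 0, 0, 0, -0.95, 0]

```text
time: 3.55
ee_pos: [0.5194, 0.3151, 0.2011]
ee_rot: [3.139, 0.005, 3.139]
wrist_force: [-0.1, -0.1, -0.8]
finger_gap: 0.0212
grip_force: 58.8
```

>>> send_rows:
  rows: [-0.1, -0.25, 0, 0, -0.2, -0.5, 0, 0, -0.3, -0.75, 0, 0, -0.3, -0.85, 0, 0, -0.3, -0.85, 0, 0]

```text
time: 4.05
ee_pos: [0.5627, 0.1852, 0.1969]
ee_rot: [-3.141, -0.002, 3.137]
wrist_force: [0.7, 0.6, -0.6]
finger_gap: 0.0209
grip_force: 58.9
```

```bash
python3 -c "
from h import *
togo([.6225,.099,.17])
p,d=grab('wrist'); cv2.imwrite('pics/w2.png',p[:,:,::-1])"
```

```text
t 4.05 pos [0.5627 0.1852 0.1969] rot [-3.141e+00 -2.000e-03  3.137e+00] shares [-0.402 -0.573  0.179] turn -0.0015 F [ 0.7  0.6 -0.6] gap 0.0209 grip 58.9
```

View pics/w2.png

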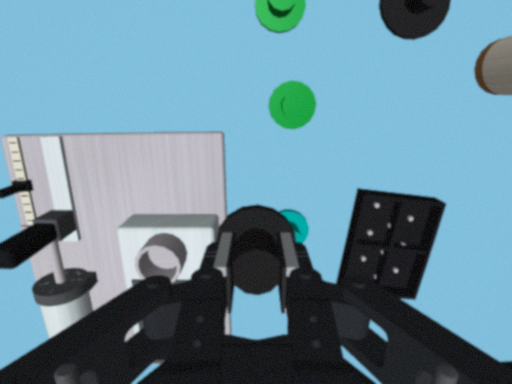

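The stopper is held upright with its flange at (257,250). The neck rim shows at about (160,258), the plate's near corners at (223,132) and (5,135), and the marker's top at (22,186).

```bash
python3 - <<'E'
from h import *
print(world('wrist',(160,258),z=.082),world('wrist',[(223.5,132),(5,135)],z=.012))
print('flange',world('wrist',(257,250)),world('wrist',(257,250),z=.1969-.0556+.022))
f=np.load('wrist.npz');
v,u=np.mgrid[225:300,125:200];uv=np.c_[u.ravel(),v.ravel()]
w=world('wrist',uv);k=abs(w[:,2]-.082)<.004;q=w[k][:,:2];print(k.sum(),q.min(0),q.max(0),np.median(w[k][:,2]))
A=np.c_[2*q,np.ones(len(q))]
s=np.linalg.lstsq(A,(q**2).sum(1),rcond=None)[0];print('circ',s[:2],np.sqrt(s[2]+s[0]**2+s[1]**2))
E
```

```text
[[0.61923859 0.10086816 0.082     ]] [[ 0.51758772  0.15330811  0.012     ]
 [ 0.51684058 -0.0749942   0.012     ]]
flange [[0.55202964 0.18590075 0.19558199]] [[0.56897865 0.18593031 0.1633    ]]
530 [0.60575138 0.0775109 ] [0.64330826 0.11899608] 0.08201454211526663
circ [0.62615516 0.09804014] 0.0187737807215864
```

```bash
python3 - <<'E'
from h import *
f=np.load('wrist.npz')
for v in range(200,300,6): print(v,f['p'][v,257],np.round(world('wrist',(257,v))[0],4))
print('near edge',[world('wrist',(257,v),z=.1693)[0] for v in(205,206)])
E
```

```text
200 [130 193 221] [ 0.5932  0.1864 -0.    ]
206 [29 36 41] [0.5415 0.1861 0.1668]
212 [37 35 37] [0.5443 0.186  0.1683]
218 [38 37 41] [0.5471 0.186  0.1696]
224 [33 33 40] [0.5504 0.186  0.1699]
230 [15 13 17] [0.5528 0.186  0.1722]
236 [12 12 11] [0.5518 0.186  0.1816]
242 [ 8 21 19] [0.5521 0.1859 0.1874]
248 [18 22 19] [0.5519 0.1859 0.1939]
254 [36 33 37] [0.5536 0.1859 0.1964]
260 [33 29 32] [0.5572 0.1859 0.1952]
266 [33 34 36] [0.56   0.1859 0.1957]
272 [32 32 35] [0.563  0.1858 0.1959]
278 [38 36 40] [0.5674 0.1858 0.1939]
284 [30 30 31] [0.5697 0.1858 0.1953]
290 [34 34 31] [0.5731 0.1858 0.1951]
296 [123 184 211] [0.7175 0.1858 0.0008]
near edge [array([0.54008017, 0.186059  , 0.1693    ]), array([0.54062543, 0.18605614, 0.1693    ])]
```

```bash
python3 - <<'E'
from h import *
f=np.load('wrist.npz')
for u in (148,160,172):
  for v in range(228,292,4): print(u,v,f['p'][v,u].mean().round(),np.round(world('wrist',(u,v))[0],4))
togo([.6252,.0976,.150])
E
```

```text
148 228 198.0 [0.6032 0.0821 0.0531]
148 232 226.0 [0.6065 0.0824 0.0552]
148 236 228.0 [0.6108 0.0818 0.0548]
148 240 147.0 [0.6121 0.0838 0.0609]
148 244 107.0 [0.6079 0.09   0.0776]
148 248 183.0 [0.6094 0.0915 0.0823]
148 252 153.0 [0.6266 0.0807 0.0571]
148 256 119.0 [0.6302 0.0808 0.0586]
148 260 82.0 [0.6337 0.0809 0.0601]
148 264 80.0 [0.6353 0.0823 0.0647]
148 268 80.0 [0.6373 0.0835 0.0687]
148 272 86.0 [0.6392 0.0845 0.0725]
148 276 70.0 [0.6398 0.0864 0.0782]
148 280 29.0 [0.5493 0.1471 0.2232]
148 284 37.0 [0.5494 0.1479 0.2256]
148 288 28.0 [0.5513 0.1475 0.2252]
160 228 191.0 [0.6039 0.0932 0.0516]
160 232 199.0 [0.6072 0.0934 0.0535]
160 236 102.0 [0.6068 0.0964 0.0633]
160 240 101.0 [0.6073 0.0987 0.0707]
160 244 99.0 [0.6072 0.1012 0.0789]
160 248 185.0 [0.6089 0.1023 0.0832]
160 252 188.0 [0.6264 0.0926 0.0575]
160 256 189.0 [0.6309 0.0921 0.0573]
160 260 193.0 [0.6354 0.0915 0.0569]
160 264 190.0 [0.6397 0.0911 0.0571]
160 268 120.0 [0.6435 0.0911 0.0583]
160 272 95.0 [0.6431 0.0935 0.0661]
160 276 42.0 [0.5505 0.1499 0.2187]
160 280 22.0 [0.5488 0.1517 0.2239]
160 284 23.0 [0.5517 0.1508 0.2221]
160 288 27.0 [0.5508 0.152  0.2258]
172 228 190.0 [0.6038 0.1049 0.0519]
172 232 221.0 [0.6066 0.1054 0.0549]
172 236 96.0 [0.6083 0.1067 0.0602]
172 240 89.0 [0.6094 0.1082 0.0663]
172 244 87.0 [0.6111 0.1093 0.0711]
172 248 81.0 [0.6119 0.1109 0.0772]
172 252 157.0 [0.6134 0.112  0.0819]
172 256 188.0 [0.6176 0.1115 0.0815]
172 260 192.0 [0.6351 0.1034 0.0574]
172 264 191.0 [0.6396 0.103  0.0572]
172 268 138.0 [0.6427 0.1033 0.0595]
172 272 107.0 [0.6411 0.106  0.0692]
172 276 117.0 [0.6405 0.1082 0.0771]
172 280 179.0 [0.6412 0.1095 0.0825]
172 284 56.0 [0.5553 0.1534 0.2166]
172 288 25.0 [0.5558 0.1538 0.2186]
t 4.1 pos [0.5625 0.1865 0.197 ] rot [ 3.142e+00 -1.000e-03  3.138e+00] shares [-0.421 -0.591  0.313] turn -0.0012 F [-0.   0.6 -1.2] gap 0.0211 grip 58.9
```

>>> send_rows:
  rows: [-0.2, -0.3, 0, 0, -0.425, -0.593, 0, 0, -0.425, -0.593, 0, 0, -0.425, -0.593, 0.15, 0, -0.425, -0.593, 0.25, 0, -0.425, -0.593, 0.25, 0]

```text
time: 4.7
ee_pos: [0.6251, 0.0992, 0.1581]
ee_rot: [3.141, -0.004, 3.141]
wrist_force: [0.7, 0.2, 0.1]
finger_gap: 0.0208
grip_force: 59.0
```

```bash
python3 - <<'E'
from h import *
togo([.6262,.0975,.115])
p,d=grab('side'); c=p[185:285,170:270,::-1]; p,d=grab('wrist')
cv2.imwrite('pics/s2.png',np.hstack([cv2.resize(c,(400,400),interpolation=cv2.INTER_CUBIC),cv2.resize(p[180:310,190:320,::-1],(400,400),interpolation=cv2.INTER_CUBIC)]))
E
```

```text
t 4.7 pos [0.6251 0.0992 0.1581] rot [ 3.141 -0.004  3.141] shares [-0.009 -0.012  0.287] turn -0.0003 F [0.7 0.2 0.1] gap 0.0208 grip 59.0
```

View pics/s2.png

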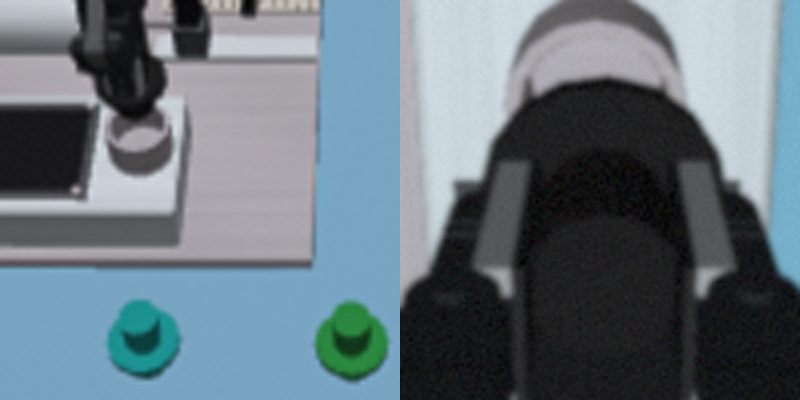

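The left half (side) shows the stopper just above the neck rim at (139,128). The right half (wrist) shows the rim and flange aligned sideways to about 1.5 mm, which agrees with my measured target.

>>> send_rows:
  rows: [-0.008, -0.011, 0, 0, -0.008, -0.011, 0.05, 0, -0.008, -0.011, 0.1, 0, -0.008, -0.011, 0.15, 0, -0.008, -0.011, 0.2, 0, -0.008, -0.011, 0.24, 0, -0.008, -0.011, 0.24, 0]

```text
time: 5.5
ee_pos: [0.6272, 0.0962, 0.1232]
ee_rot: [-3.142, -0.001, 3.139]
wrist_force: [0.6, 0.1, 0.2]
finger_gap: 0.0211
grip_force: 59.0
```

```bash
python3 - <<'E'
from h import *
togo([.6262,.0975,.115])
E
```

```text
t 5.5 pos [0.6272 0.0962 0.1232] rot [-3.142e+00 -1.000e-03  3.139e+00] shares [0.007 0.009 0.055] turn -0.0007 F [0.6 0.1 0.2] gap 0.0211 grip 59.0
```

>>> send_rows:
  rows: [0.004, 0.007, 0.02, 0, 0.004, 0.007, 0.035, 0, 0.004, 0.007, 0.05, 0, 0.004, 0.007, 0.05, 0]

```text
time: 5.9
ee_pos: [0.627, 0.0973, 0.1166]
ee_rot: [-3.142, -0.0, 3.139]
wrist_force: [0.1, 0.4, -0.7]
finger_gap: 0.021
grip_force: 59.0
```

```bash
python3 - <<'E'
from h import *
togo([.6262,.0975,.115])
E
```

```text
t 5.9 pos [0.627  0.0973 0.1166] rot [-3.142 -0.     3.139] shares [0.005 0.001 0.011] turn -0.0007 F [ 0.1  0.4 -0.7] gap 0.021 grip 59.0
```

>>> send_rows:
  rows: [0, 0, 0.012, 0, 0, 0, 0.02, 0, 0, 0, 0.02, 0]

```text
time: 6.2
ee_pos: [0.6272, 0.0972, 0.1155]
ee_rot: [-3.141, 0.002, 3.139]
wrist_force: [-7.0, -1.6, 20.6]
finger_gap: 0.0212
grip_force: 61.3
```

>>> send_rows:
  rows: [0, 0, -0.005, 0, 0, 0, -0.005, 0, 0, 0, -0.005, 0, 0, 0, -0.005, 0, 0, 0, -0.005, 0, 0, 0, -0.005, 0]
  jaw: 1

```text
time: 6.8
ee_pos: [0.627, 0.0973, 0.1144]
ee_rot: [-3.142, -0.0, 3.139]
wrist_force: [-0.1, 0.1, 0.3]
finger_gap: 0.0854
grip_force: 0.0
```

>>> send_rows:
  rows: [0, 0, -0.15, 0, 0, 0, -0.35, 0, 0, 0, -0.6, 0, 0, 0, -0.6, 0]

```text
time: 7.2
ee_pos: [0.6287, 0.0973, 0.2091]
ee_rot: [3.141, 0.007, 3.139]
wrist_force: [1.3, 0.3, 0.2]
finger_gap: 0.0855
grip_force: 0.0
```

>>> send_rows:
  rows: [0.2, -0.2, 0, 0, 0.25, -0.5, 0, 0, 0.25, -0.5, 0, 0, 0.25, -0.5, 0, 0]

```text
time: 7.6
ee_pos: [0.5892, 0.0216, 0.2044]
ee_rot: [3.141, -0.0, 3.138]
wrist_force: [-0.2, 0.7, 0.0]
finger_gap: 0.0854
grip_force: 0.0
```

```bash
python3 - <<'E'
from h import *
togo([.603,-.021,.2])
p,d=grab('side'); c=p[160:260,150:270,::-1]; p,d=grab('wrist')
cv2.imwrite('pics/s3.png',np.vstack([cv2.resize(c,(360,300),interpolation=cv2.INTER_CUBIC),cv2.resize(p[:,:,::-1],(360,270))]) if 0 else np.hstack([cv2.resize(c,(346,288),interpolation=cv2.INTER_CUBIC),cv2.resize(p[:,:,::-1],(384,288))]))
f=np.load('wrist.npz');v,u=np.mgrid[0:384,0:512];w=world('wrist',np.c_[u.ravel(),v.ravel()])
k=(np.hypot(w[:,0]-.626,w[:,1]-.098)<.035)
for a,b in((.078,.096),(.106,.125)):
  q=w[k&(w[:,2]>a)&(w[:,2]<b)];print(len(q),q.min(0),q.max(0),np.median(q,0))
q=w[k&(w[:,2]>.08)&(w[:,2]<.1)]
print(np.linalg.lstsq(np.c_[q[:,:2]-[.626,.098],np.ones(len(q))],q[:,2],rcond=None)[0])
E
```

```text
t 7.6 pos [0.5892 0.0216 0.2044] rot [ 3.141 -0.     3.138] shares [-0.093 -0.284  0.029] turn -0.0013 F [-0.2  0.7  0. ] gap 0.0854 grip 0.0
1280 [0.60620932 0.07505353 0.07802532] [0.64919978 0.11853195 0.09594926] [0.61903283 0.08976705 0.08859323]
334 [0.61619558 0.08534178 0.10603504] [0.63679252 0.10780619 0.11608926] [0.6211115  0.0905739  0.11400056]
[0.04503754 0.0200934  0.08916217]
```

View pics/s3.png

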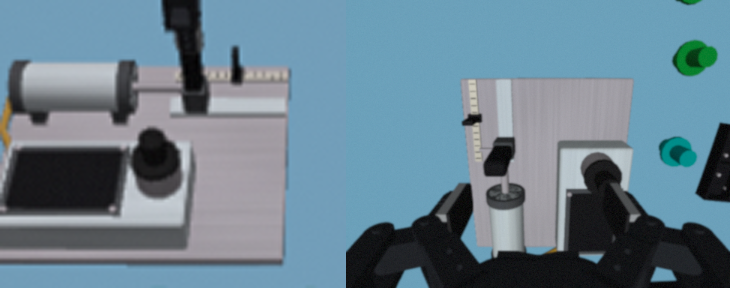

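The stopper is upright and seated: flange top at 88 mm and knob top at 114 mm, both as expected when home. The wrist half shows the grip at about (500,155) and the marker at (472,120). Next I measure those two from depth.

```bash
python3 - <<'E'
from h import *
f=np.load('wrist.npz');v,u=np.mgrid[0:384,0:512];w=world('wrist',np.c_[u.ravel(),v.ravel()]);dk=f['p'].reshape(-1,3).max(1)<70
def bx(n,k):
    q=w[k]; print(n,len(q),np.round(np.percentile(q,[2,98],axis=0),4).tolist(),'mid',np.round((np.percentile(q,2,axis=0)+np.percentile(q,98,axis=0))/2,4))
r=(abs(w[:,0]-.60)<.03)&(abs(w[:,1]+.021)<.03)
bx('griptop',r&(w[:,2]>.105)&(w[:,2]<.116))
bx('gripside',r&dk&(w[:,2]>.07)&(w[:,2]<.1))
r=(abs(w[:,0]-.567)<.03)&(abs(w[:,1]+.063)<.02)&dk
bx('mark',r&(w[:,2]>.03)&(w[:,2]<.06)); bx('marktop',r&(w[:,2]>.047)&(w[:,2]<.058))
bx('knob',(np.hypot(w[:,0]-.626,w[:,1]-.098)<.02)&(w[:,2]>.111)&(w[:,2]<.117))
togo([.603,-.021,.099])
E
```

```text
griptop 635 [[0.5985, -0.0327, 0.1057], [0.6147, -0.0113, 0.1114]] mid [ 0.6066 -0.022   0.1086]
gripside 355 [[0.5981, -0.0313, 0.0713], [0.6092, -0.0108, 0.0994]] mid [ 0.6036 -0.0211  0.0854]
mark 160 [[0.567, -0.0695, 0.0317], [0.572, -0.0569, 0.0535]] mid [ 0.5695 -0.0632  0.0426]
marktop 98 [[0.5671, -0.0695, 0.0474], [0.572, -0.0571, 0.0535]] mid [ 0.5696 -0.0633  0.0504]
knob 253 [[0.617, 0.0857, 0.1112], [0.6355, 0.1068, 0.1155]] mid [0.6262 0.0963 0.1134]
t 7.7 pos [0.5895 0.0228 0.2043] rot [ 3.141 -0.     3.14 ] shares [-0.091 -0.292  0.702] turn -0.0006 F [0.  0.2 0.2] gap 0.0855 grip 0.0
```

>>> send_rows:
  rows: [-0.11, -0.295, 0, 0, -0.11, -0.295, 0.1, 0, -0.11, -0.295, 0.3, 0, -0.11, -0.295, 0.5, 0, -0.11, -0.295, 0.65, 0, -0.11, -0.295, 0.7, 0, -0.11, -0.295, 0.7, 0]

```text
time: 8.4
ee_pos: [0.6056, -0.0212, 0.0988]
ee_rot: [3.141, -0.002, 3.14]
wrist_force: [0.4, -0.1, 1.1]
finger_gap: 0.0852
grip_force: 0.0
```

>>> send_rows:
  rows: [0, 0, 0, 0, 0, 0, 0, 0, 0, 0, 0, 0, 0, 0, 0, 0, 0, 0, 0, 0, 0, 0, 0, 0, 0, 0, 0, 0, 0, 0, 0, 0]
  jaw: 0

```text
time: 9.2
ee_pos: [0.6061, -0.0226, 0.1003]
ee_rot: [-3.14, 0.001, 3.139]
wrist_force: [-2.3, -4.9, 6.5]
finger_gap: 0.0232
grip_force: 59.0
```

```bash
python3 - <<'E'
from h import *
togo([.5705,-.0215,.099])
E
```

```text
t 9.2 pos [ 0.6061 -0.0226  0.1003] rot [-3.140e+00  1.000e-03  3.139e+00] shares [0.237 0.007 0.008] turn -0.0008 F [-2.3 -4.9  6.5] gap 0.0232 grip 59.0
```

>>> send_rows:
  rows: [0.03, 0, 0, 0, 0.06, 0, 0, 0, 0.09, 0, 0, 0, 0.12, 0, 0, 0, 0.15, 0, 0, 0, 0.18, 0, 0, 0, 0.21, 0, 0, 0, 0.24, 0, 0, 0, 0.24, 0, 0, 0, 0.24, 0, 0, 0]

```text
time: 10.2
ee_pos: [0.5715, -0.0226, 0.1003]
ee_rot: [-3.14, 0.004, 3.139]
wrist_force: [8.4, -4.4, -1.5]
finger_gap: 0.0229
grip_force: 58.9
```

```bash
python3 - <<'E'
from h import *
togo([.5705,-.0215,.099])
p,d=grab('wrist'); cw=p
p,d=grab('side'); 
cv2.imwrite('pics/s4.png',np.hstack([cv2.resize(p[160:230,170:260,::-1],(450,350),interpolation=cv2.INTER_CUBIC),cv2.resize(cw[150:300,140:290,::-1],(350,350),interpolation=cv2.INTER_CUBIC)]))
f=np.load('wrist.npz');v,u=np.mgrid[0:384,0:512];w=world('wrist',np.c_[u.ravel(),v.ravel()]);dk=f['p'].reshape(-1,3).max(1)<70
r=(abs(w[:,0]-.567)<.03)&(abs(w[:,1]+.063)<.015)&dk&(w[:,2]>.047)&(w[:,2]<.058);q=w[r]
print(len(q),np.percentile(q,[2,98],axis=0)) if len(q) else print(0)
E
```

```text
t 10.2 pos [ 0.5715 -0.0226  0.1003] rot [-3.14   0.004  3.139] shares [0.007 0.007 0.009] turn -0.0009 F [ 8.4 -4.4 -1.5] gap 0.0229 grip 58.9
232 [[ 0.56707447 -0.07020577  0.04735505]
 [ 0.57207729 -0.05780687  0.05374227]]
```

View pics/s4.png

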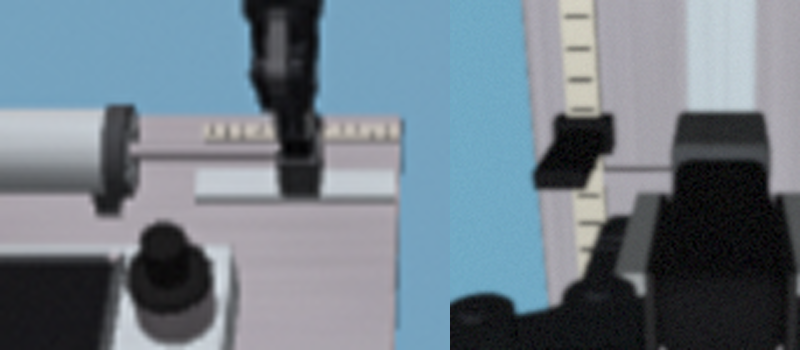

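Left half: the stopper is still seated and the grip is pulled out. Right half: the pointer line runs at crop (640,168), and the marker's foot and plate are near (575,150). Next I work out how far the pointer is from the marker.

```bash
python3 - <<'E'
from h import *
f=np.load('wrist.npz');d=f['d']
for u in (212,218,224,230):
    col=f['p'][215:230,u].mean(1); i=215+int(col.argmin())
    print(u,i,col.min(),[np.round(world('wrist',(u,j))[0],4).tolist() for j in(i-1,i,i+1)], [np.round(world('wrist',(u,i),z=z)[0,0],4) for z in(.04,.045,.05)])
v,u=np.mgrid[190:240,165:290];uv=np.c_[u.ravel(),v.ravel()];w=world('wrist',uv);dk=f['p'][v,u].reshape(-1,3).max(1)<95
def bx(n,k):
    q=w[k]; print(n,len(q),np.round(np.percentile(q,[2,50,98],axis=0),4).tolist()) if len(q) else print(n,0)
bx('footfront',dk&(abs(w[:,1]+.021)<.012)&(w[:,2]>.02)&(w[:,2]<.045))
bx('foottop',dk&(abs(w[:,1]+.021)<.012)&(w[:,2]>.047)&(w[:,2]<.054))
bx('barfront',dk&(abs(w[:,1]+.021)<.010)&(w[:,2]>.058)&(w[:,2]<.1))
m=dk&(abs(w[:,1]+.063)<.009)
bx('plate',m&(w[:,2]>.025)&(w[:,2]<.045)); bx('platetop',m&(w[:,2]>.049)&(w[:,2]<.056)); bx('mfoot',m&(w[:,2]>.016)&(w[:,2]<.0215))
E
```

```text
212 222 112.66666666666667 [[0.5704, -0.0503, 0.0423], [0.5713, -0.0504, 0.0418], [0.5713, -0.0502, 0.0435]] [np.float64(0.5721), np.float64(0.57), np.float64(0.5679)]
218 222 110.0 [[0.5706, -0.0465, 0.0418], [0.5712, -0.0465, 0.0421], [0.5711, -0.0463, 0.0438]] [np.float64(0.5721), np.float64(0.57), np.float64(0.5679)]
224 222 111.0 [[0.5715, -0.043, 0.0397], [0.5714, -0.0428, 0.0416], [0.5707, -0.0424, 0.045]] [np.float64(0.5721), np.float64(0.57), np.float64(0.5679)]
230 222 113.0 [[0.5709, -0.039, 0.0412], [0.5708, -0.0388, 0.0432], [0.5711, -0.0387, 0.044]] [np.float64(0.5721), np.float64(0.57), np.float64(0.5679)]
footfront 362 [[0.5607, -0.0325, 0.0249], [0.5612, -0.0217, 0.0356], [0.5617, -0.0108, 0.0446]]
foottop 360 [[0.5609, -0.0325, 0.0473], [0.5629, -0.0212, 0.0501], [0.5678, -0.0103, 0.0537]]
barfront 655 [[0.5636, -0.0306, 0.0587], [0.5642, -0.0213, 0.0713], [0.5657, -0.0116, 0.0812]]
plate 253 [[0.567, -0.0704, 0.0258], [0.5675, -0.0631, 0.0357], [0.5718, -0.0577, 0.0446]]
platetop 215 [[0.5671, -0.0704, 0.0494], [0.5691, -0.064, 0.0522], [0.5722, -0.0578, 0.0538]]
mfoot 189 [[0.5642, -0.0714, 0.017], [0.5661, -0.0612, 0.0201], [0.5749, -0.0558, 0.0213]]
```

>>> send_rows:
  rows: [0.007, 0, 0, 0, 0.014, 0, 0, 0, 0.014, 0, 0, 0, 0.014, 0, 0, 0]

```text
time: 10.7
ee_pos: [0.5696, -0.0226, 0.1003]
ee_rot: [-3.14, 0.004, 3.139]
wrist_force: [8.6, -5.5, -2.0]
finger_gap: 0.0232
grip_force: 58.9
```

```bash
cat > m.py <<'E'
from h import *
togo([.5705,-.0215,.099])
W=[]
for n in range(4):
    grab('wrist'); f=np.load('wrist.npz')
    v,u=np.mgrid[190:245,165:290];uv=np.c_[u.ravel(),v.ravel()];w=world('wrist',uv);dk=f['p'][v,u].reshape(-1,3).max(1)<95
    md=lambda k:np.median(w[k][:,0])
    m=dk&(abs(w[:,1]+.0635)<.005)&(w[:,2]>.025)&(w[:,2]<.045)
    ff=md(dk&(abs(w[:,1]+.021)<.01)&(w[:,2]>.02)&(w[:,2]<.045))+.012; bf=md(dk&(abs(w[:,1]+.021)<.009)&(w[:,2]>.058)&(w[:,2]<.08))+.009
    pm=md(m)+.003; P=[]
    for c in range(210,234):
        col=255-f['p'][212:236,c].mean(1); col=np.clip(col-np.median(col)-10,0,None); r=212+(col*np.arange(24)).sum()/col.sum()
        P.append(world('wrist',(c,round(r)))[0]); 
    q=world('wrist',(222,r),z=.0425)[0,0]
    W.append([ff,bf,pm,np.median(P,0)[0],np.median(P,0)[2],q,r])
print('foot bar marker pointer ptr_z ptr@.0425 row',np.round(np.mean(W,0),4))
E
python3 m.py
python3 - <<'E'
from h import *
p,d=grab('side');f=np.load('side.npz');v,u=np.mgrid[160:230,170:260];w=world('side',np.c_[u.ravel(),v.ravel()]);dk=f['p'][v,u].reshape(-1,3).max(1)<80
k=dk&(abs(w[:,1]+.025)<.02)&(w[:,2]>.022)&(w[:,2]<.046);q=w[k];print('foot side',len(q),np.percentile(q,[3,50,97],axis=0).round(4).tolist())
c=cv2.resize(p[160:230,170:260,::-1],(720,560),interpolation=cv2.INTER_CUBIC);cv2.imwrite('pics/s5.png',c)
E
```

```text
t 10.7 pos [ 0.5696 -0.0226  0.1003] rot [-3.14   0.004  3.139] shares [-0.006  0.007  0.009] turn -0.0008 F [ 8.6 -5.5 -2. ] gap 0.0232 grip 58.9
foot bar marker pointer ptr_z ptr@.0425 row [5.712000e-01 5.712000e-01 5.704000e-01 5.868000e-01 1.310000e-02
 5.754000e-01 2.311599e+02]
foot side 45 [[0.5584, -0.0106, 0.0231], [0.5698, -0.0085, 0.0336], [0.6391, -0.0062, 0.0449]]
```

```bash
python3 - <<'E'
from h import *
f=np.load('wrist.npz')
R=[215+int(f['p'][215:227,u].mean(1).argmin()) for u in range(206,234,3)];print(R)
Q=np.array([world('wrist',(u,r))[0] for u,r in zip(range(206,234,3),R)]);print(np.median(Q,0))
p=f['p'][150:250,130:280,::-1];cv2.imwrite('pics/w5.png',cv2.resize(p,(750,500),interpolation=cv2.INTER_CUBIC))
E
```

```text
[215, 215, 222, 222, 222, 222, 222, 222, 222, 222]
[ 0.56938221 -0.04556858  0.04188801]
```

View pics/w5.png

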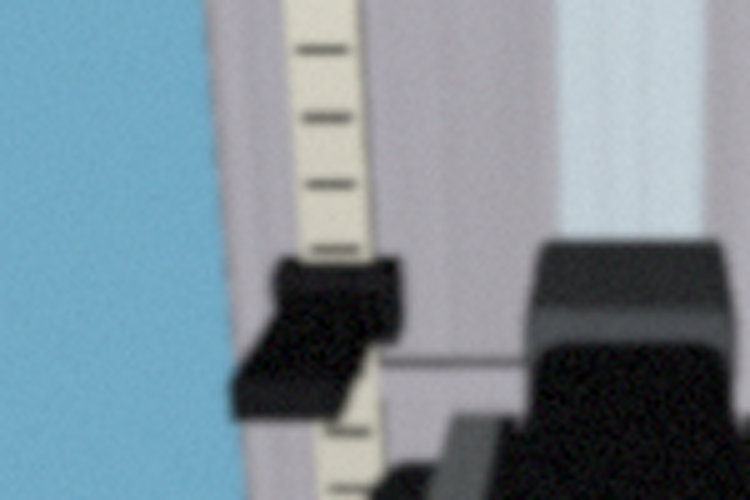

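The pointer at crop (450,360) works out to x = 0.5694, and the grip and foot faces give 0.5712. The marker is at 0.5704, so they are level within about 1 mm. The grip is firm at 59 N and the stopper is seated.

```bash
python3 - <<'E'
from h import *
togo([.5696,-.0226,.1003]); print(manip.job_done())
E
```

```text
t 10.95 pos [ 0.5696 -0.0226  0.1003] rot [-3.14   0.004  3.139] shares [-0. -0. -0.] turn -0.0008 F [ 8.7 -5.  -1.4] gap 0.0235 grip 58.9
the job is handed in; nothing more can be done
None
```

I set the smaller stopper fully home in the neck and let go of it, then pulled the plunger out about 36 mm and handed the job in at 10.95 s, still gripping it with the pointer level with the marker clip to within about 1 mm.

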